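# Push the terminal row to the end stop

## Robot

A 7-joint arm with a two-finger parallel gripper is mounted at the origin on a cart in front of the work surface, level with it; the furniture and walls round the work are solid. World frame = base frame: x ahead of the robot, y to its left, z up, the work surface at z = 0. Lengths are in m, angles in rad, forces in N, time in s.
With the tool pointing down it reaches from about 0.4 to 0.85 m from the base axis. Payload 4.5 kg.
Tool frame: the origin (TCP) lies where the fingers leave the gripper's body, on its centre line; the fingertips stand 64 mm ahead of it and the grasp point (between the pads) lies 45 mm ahead of it; z points along the fingers, y is the line along which they close (so a half turn about z gives the same grasp; the last joint's range is limited). The gripper opens to 88 mm and grips with 3 to 60 N. Pads are 18 mm wide; open, the fingers measure 123 mm over their backs; the gripper's body (75 mm by 187 mm) begins 45 mm behind the grasp point.
Start: joints at [-1.138, 0.689, -0.195, 1.565, 0.157, 0.902, -0.215], TCP at [0.243, 0.576, 0.303] pointing down, gripper open.
Joint ranges: [-3.01, 3.01], [-0.46, 2.08], [-1.47, 1.51], [0.13, 2.56], [-1, 4.14], [0.04, 2.09], [-2.66, 2.66]. Speed limits (rad/s): [2.57, 2.57, 3.14, 3.14, 3.14, 3.14, 3.14].

## Interface

Orientations are given as a unit quaternion [x, y, z, w].
In Python, from plant import r gives the robot as it stands.
- The arm moves only by the tool play_rows, never from a script. Its arguments are lists of equal length, an entry for each row: "translation": the shift along the tool's x, y, z in m, a list of three; "delta_rot": the turn, a rotation vector about the tool's x, y, z in degrees, a list of three; "grip": the opening, from -1 (shut) to 1 (fully open). In form: {"translation": [[x, y, z], ...], "delta_rot": [[rx, ry, rz], ...], "grip": [grip, ...]}. A call has 1 to 20 rows; each row shifts and turns the commanded pose from where the row before left it, along the tool's axes as they then stand; what a row does not reach is not made up. A row lasts 1/8 s, in which the tool goes at most 62.5 mm and 10.7 degrees, less where a joint would pass 70% of its speed; a pose out of reach is approached as far as the arm can. A call with a gripper value outside its range is refused whole. The fingers move at their own pace and stop on an object; "squeeze" is the grip in N (left out, the last holds). Time passes only in rows, so rows that do not move let the fingers close. It gives the time, the measured TCP pose, the force, the opening and the grip force at its end, in the units of the state.
- r.get_state(): the state, without advancing time (a new reading comes with each control period).
- r.snapshot(name): name is "scene" or "top" or "wrist"; returns the picture (384x512x3 uint8, blue, green, red); there is no depth.
- r.get_calibration(name): a dict with "intrinsics" (3x3 intrinsics, pixels), "eye" and "rotation" of the camera in the world. Camera axes: x right, y up, looking along -z (the intrinsics and any distortion apply to the point x, -y, -z); pixel columns grow to the right and rows downward; lengths in m; the calibration is good to about 2 mm. A picture is of the moment at which its call begins: read the wrist's pose just before it. get_calibration takes no time and is no camera call; for the wrist camera it gives the pose at the moment of the call.
- r.finish_job(): hands the job in; it is judged then, once.
Trained networks look in the newest picture that a camera, given by its name, has taken for a name from the list of things; names that differ only in an ending like _2 or _b are one class to them, and where a whole thing is asked for, a point or a joint stands for the part that bears it (a point fixed in the world has none). Each returns a list of dicts, best first, with "confidence" (0 to 1); they miss things now and then, are a little off and sometimes report something else, mostly with a low value. They report only what shows in the picture. A call takes as long as a camera call.
- r.look_for(camera, target): "point" ([x, y, z] in m, in world coordinates, good to about 4 mm: the middle of the surface that is visible of it).
- r.silhouettes(camera, target): "pixels" (384x512 bool, what is visible of it).
The state is a dict: "clock": time; "q": joint angles; "qd": joint speeds; "joint_torque": joint torques, N m; "tool_pos": TCP position; "eef_rot": TCP orientation; "contact_force": force on the tool from outside, world axes, zero at the start; "moment": the same for the moment, N m; "opening": opening from 0.0 (shut) to 1.0 (fully open); "finger_force": force on a finger pad.
Only numpy, scipy, OpenCV 4.12 (cv2) and the standard library are available. Lean on these libraries where they do the work, as an engineer would, in place of code of your own. Each camera call takes 0.05 s, during which the arm holds its last target. There are 200 camera calls.

## Task

Five touching terminal blocks sit loosely on the mounting rail. With the fingertips, push only on the rear block, the one farthest from the tall black end stop, and slide the whole row along the rail as one train until the leading block sits against the end stop and no gaps are left; the stop may be at either end of the rail. Do not ram the stop, do not pull the row apart or lift any block, leave the things beside the rail where they are, and finish with the hand clear.

Things in the scene. Friction and masses are not known exactly. Their poses are not given: they have to be found in the camera images.
- rail: fixed grey mounting plate, 110 x 360 x 4 mm, lying on the bench with a steel top-hat rail, 35 mm wide, along its whole length. Origin: centre of the plate's underside, on the bench; y along the rail, z up. The rail's top is 19 mm above the bench. A wall shelf hangs over the back of the bench: keep a raised arm clear of it.
- end_stop: fixed black plastic end clamp with a steel screw head on top, 70 mm across the rail, 16 mm along the rail, body 36 mm above the rail top (39 mm with the screw). It stands 150 mm from the rail's middle, at its +y or its -y end. Origin: its middle at the height of the rail top (19 mm above the bench); its inner face is 8 mm from the origin.
- end_cap: low yellow plastic cap on the rail's other end (the end without the stop), fixed, 40 x 16 mm, 3 mm above the rail top. Origin: its middle at the height of the rail top.
- block1: blue terminal block, 90 mm across the rail (its x), 18 mm along it (its y), 45 mm above the rail top, about 0.12 kg; slides on the rail, hooked loosely under its flanges (1.5 mm play). Origin: its middle, at rail-top height; y as the rail's y. -y end of the row: the rear block if the stop is at the rail's +y end.
- block2: grey terminal block, 90 mm across the rail (its x), 18 mm along it (its y), 45 mm above the rail top, about 0.12 kg; slides on the rail, hooked loosely under its flanges (1.5 mm play). Origin: its middle, at rail-top height; y as the rail's y. Next to the blue one.
- block3: grey terminal block, 90 mm across the rail (its x), 18 mm along it (its y), 45 mm above the rail top, about 0.12 kg; slides on the rail, hooked loosely under its flanges (1.5 mm play). Origin: its middle, at rail-top height; y as the rail's y. Middle of the five; the touching row is 90 to 91 mm long and starts 65 to 130 mm from the stop. Sliding the row takes only a few newtons.
- block4: grey terminal block, 90 mm across the rail (its x), 18 mm along it (its y), 45 mm above the rail top, about 0.12 kg; slides on the rail, hooked loosely under its flanges (1.5 mm play). Origin: its middle, at rail-top height; y as the rail's y. Next to the green one.
- block5: green terminal block, 90 mm across the rail (its x), 18 mm along it (its y), 45 mm above the rail top, about 0.12 kg; slides on the rail, hooked loosely under its flanges (1.5 mm play). Origin: its middle, at rail-top height; y as the rail's y. +y end of the row: the rear block if the stop is at the rail's -y end.
- solder_spool: bystander: clear plastic spool, 45 x 45 x 38 mm, standing beyond the rail. Origin: under its middle.
- flux_jar: bystander: amber jar with black lid, diameter 46, height 32 mm, standing beyond the rail. Origin: under its middle.
- driver_fine: bystander: small black and red screwdriver, 14 x 125 x 14 mm, lying on the near side of the rail, roughly parallel to it. Origin: under its middle, y along its length.

How it is judged:
At the end, for the whole second after the job is handed in: The leading block is within about 2 mm of the end stop, neighbouring blocks are within 2 mm of each other, all five sit on the rail (within 3 mm of their normal height) and are at rest (horizontal distance between block1 and block2 below 0.02 m and horizontal distance between block2 and block3 below 0.02 m and horizontal distance between block3 and block4 below 0.02 m and horizontal distance between block4 and block5 below 0.02 m and ((y of end_stop in the frame of rail above 0 m and horizontal distance between block5 and end_stop below 0.0192 m) or (y of end_stop in the frame of rail below 0 m and horizontal distance between block1 and end_stop below 0.0192 m)) and z of block1 in the frame of rail between 0.016 and 0.022 m and z of block2 in the frame of rail between 0.016 and 0.022 m and z of block3 in the frame of rail between 0.016 and 0.022 m and z of block4 in the frame of rail between 0.016 and 0.022 m and z of block5 in the frame of rail between 0.016 and 0.022 m and linear speed of each of block1, block2, block3, block4, block5 below 0.01 m/s); the robot touches nothing.
It fails at once if a block that is not the rear one is pushed by the fingers (contact force between the fingers and block2 above 2 N or contact force between the fingers and block3 above 2 N or contact force between the fingers and block4 above 2 N or (y of end_stop in the frame of rail above 0 m and contact force between the fingers and block5 above 2 N) or (y of end_stop in the frame of rail below 0 m and contact force between the fingers and block1 above 2 N)).
It fails at once if the row is pulled apart (a gap over 8 mm between neighbours) (horizontal distance between block1 and block2 above 0.0265 m or horizontal distance between block2 and block3 above 0.0265 m or horizontal distance between block3 and block4 above 0.0265 m or horizontal distance between block4 and block5 above 0.0265 m).
It fails at once if a block is lifted off the rail (over 6 mm) (z of any of block1, block2, block3, block4, block5 in the frame of rail above 0.025 m).
It fails at once if the row is rammed into the end stop (over 50 N) (contact force between any of block1, block5 and end_stop above 50 N).
It fails at once if a thing beside the rail is disturbed (moved over 15 mm) (distance of any of solder_spool, flux_jar, driver_fine from where it was at the start of the episode above 0.015 m).
It also fails if it takes over 35 s, if anything falls off the work surface, if the arm or the gripper's body presses on something with over 40 N, if the wrist force passes 120 N, or if a joint passes its speed limit or range.

## Working session

There is one attempt and no reset: what is moved stays moved. The work goes in short steps, Python scripts to look and compute and a tool call to move; the robot and the scene stay as the last step left them, time stands still between calls to the robot, and variables do not carry over. Pictures are saved under pics/ and viewed, at most 10 in all, crops included, and the job is handed in when it is done.

Besides the shell and the picture viewer there is one more tool, called after "Call:" as name(argument=value, ...) on one line, values as JSON. play_rows: Moves the arm, as the interface text tells. Its arguments: {"type":"object","properties":{"translation":{"type":"array","items":{"type":"array","items":{"type":"number"}}},"delta_rot":{"type":"array","items":{"type":"array","items":{"type":"number"}}},"grip":{"type":"array","items":{"type":"number"}},"squeeze":{"type":"number"}},"required":["translation","delta_rot","grip"]}

```bash
mkdir -p pics; python3 - <<'E'
from plant import r
import cv2,numpy as np
s=r.get_state();print(s)
a=r.snapshot("top");b=r.snapshot("scene")
cv2.imwrite("pics/a.png",a);cv2.imwrite("pics/b.png",b)
for n in ["end_stop","end_cap","block1","block5","block3","rail","solder_spool","flux_jar","driver_fine"]:
  for c in ["top","scene"]:
    print(n,c,[(np.round(d["point"],3),round(d["confidence"],2)) for d in r.look_for(c,n)[:3]])
print(r.get_calibration("top"))
E
```

```text
{'clock': 0.0, 'q': array([-1.13824793,  0.68998433, -0.19449748,  1.56633842,  0.15732322,
        0.90246516, -0.2150897 ]), 'qd': array([ 0.00013266, -0.00021341, -0.00200915,  0.00042865, -0.00017761,
       -0.00021338, -0.00037185]), 'joint_torque': array([-1.74441593e-04, -5.27548957e+01, -1.26704369e+00, -1.53437823e+01,
       -5.26455254e-02,  6.49632333e-03,  1.76900080e-04]), 'tool_pos': array([0.24251826, 0.57548191, 0.30191078]), 'eef_rot': array([ 1.98008991e-01,  9.80199790e-01, -8.95475283e-04, -1.02183449e-04]), 'contact_force': array([-0.6949327 ,  0.2024892 , -0.00944113]), 'moment': array([-0.0010589 ,  0.02561217, -0.00122552]), 'finger_force': 0.0, 'opening': 0.9969371744573005}
end_stop top [(array([ 0.457, -0.075,  0.053]), 0.72)]
end_stop scene [(array([ 0.45 , -0.07 ,  0.041]), 0.69)]
end_cap top [(array([0.443, 0.223, 0.02 ]), 0.57)]
end_cap scene [(array([0.438, 0.228, 0.024]), 0.66)]
block1 top [(array([0.449, 0.044, 0.061]), 0.91), (array([0.449, 0.083, 0.067]), 0.89), (array([0.453, 0.026, 0.066]), 0.71)]
block1 scene [(array([0.417, 0.064, 0.058]), 0.
[... 651 characters left out ...]
 0.431,  0.148, -0.   ]), 0.61)]
solder_spool top [(array([0.56 , 0.138, 0.037]), 0.66), (array([0.379, 0.082, 0.007]), 0.43)]
solder_spool scene [(array([0.558, 0.146, 0.019]), 0.79)]
flux_jar top [(array([ 0.545, -0.002,  0.035]), 0.88)]
flux_jar scene [(array([0.551, 0.008, 0.031]), 0.48)]
driver_fine top [(array([0.453, 0.023, 0.064]), 0.69)]
driver_fine scene [(array([0.373, 0.091, 0.011]), 0.75)]
{'intrinsics': array([[456.91555563,   0.        , 248.09994538],
       [  0.        , 456.91555563, 196.37063351],
       [  0.        ,   0.        ,   1.        ]]), 'eye': array([0.42270751, 0.04979654, 0.91303589]), 'rotation': array([-0.0302321 ,  0.04742942,  0.70835241, -0.70361447])}
```

View pics/a.png

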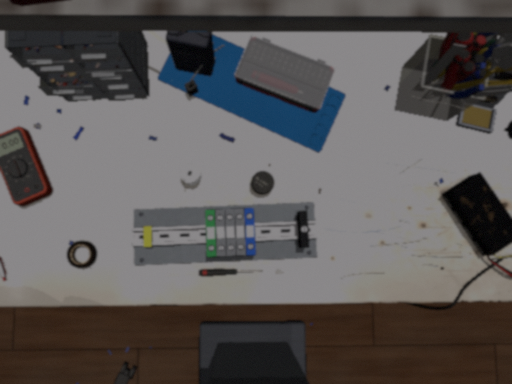

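View pics/b.png

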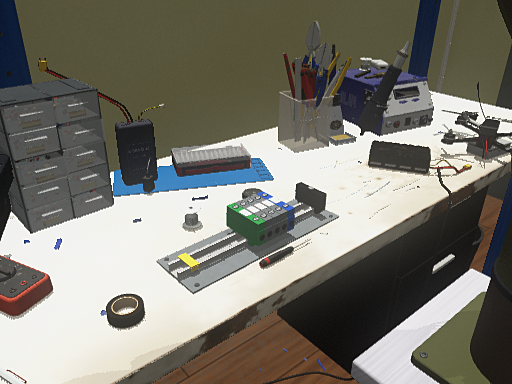

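The stop is at the rail's right (-y) end at (303,229), and the yellow cap at (148,237). The green block at (211,232) is the rear one, and the blue one at (249,232) leads. The screwdriver lies at (230,271), the jar at (262,183) and the spool at (190,180). Next I'll measure by colour.

```bash
cat > h.py <<'E'
import numpy as np,cv2
from scipy.spatial.transform import Rotation as R
def ray(c,u,v,z):
    K=c["intrinsics"];d=np.array([(u-K[0,2])/K[0,0],-(v-K[1,2])/K[1,1],-1.])
    q=np.asarray(c["rotation"]);M=R.from_quat(q).as_matrix() if q.size==4 else q
    w=M@d;return c["eye"]+w*(z-c["eye"][2])/w[2]
def rect(img,lo,hi,roi):
    h=cv2.cvtColor(img,cv2.COLOR_BGR2HSV);m=cv2.inRange(h,lo,hi);k=np.zeros_like(m);k[roi[0]:roi[1],roi[2]:roi[3]]=1
    m=m*k;return m
def measure(img,c):
    for n,lo,hi,z in [("green",(40,90,40),(85,255,255),.064),("blue",(100,120,40),(130,255,255),.064),("yellow",(20,120,80),(35,255,255),.022),("black",(0,0,0),(180,255,45),.055)]:
        m=rect(img,lo,hi,(195,270,125,325));y,x=np.nonzero(m)
        if len(x)<5: print(n,"none");continue
        b=cv2.minAreaRect(np.float32(np.c_[x,y]))
        print(n,len(x),np.round(b[0],1),np.round(b[1],1),round(b[2],1),"ctr",np.round(ray(c,*b[0],z),4),"ends",[np.round(ray(c,u,b[0][1],z)[1],4) for u in (x.min()-.0,x.max()+1.)])
E
python3 - <<'E'
from h import *
from plant import r
c=r.get_calibration("top");img=cv2.imread("pics/a.png")
measure(img,c)
# rail plate corners as seen (z=.004)
for p in [(134,210),(134,265),(315,203),(315,257)]: print(np.round(ray(c,*p,.004),4))
cv2.imwrite("pics/c.png",cv2.resize(img[190:285,120:330],None,fx=3.7,fy=3.7,interpolation=cv2.INTER_CUBIC))
E
```

```text
green 229 [210.5 233.5] [47.  9.] 90.0 ctr [0.4476 0.0989 0.064 ] ends [np.float64(0.1072), np.float64(0.0887)]
blue 243 [249.5 231.5] [47.3  9.2] 87.3 ctr [0.4509 0.0266 0.064 ] ends [np.float64(0.0369), np.float64(0.0146)]
yellow 141 [146.5 236. ] [20.  7.] 90.0 ctr [0.4449 0.2248 0.022 ] ends [np.float64(0.2316), np.float64(0.2162)]
black 327 [301.5 229.5] [36.9 12.1] 87.6 ctr [ 0.454  -0.0715  0.055 ] ends [np.float64(-0.0592), np.float64(-0.0856)]
[0.497  0.2539 0.004 ]
[0.389  0.2518 0.004 ]
[ 0.5088 -0.1069  0.004 ]
[ 0.4015 -0.1043  0.004 ]
```

View pics/c.png

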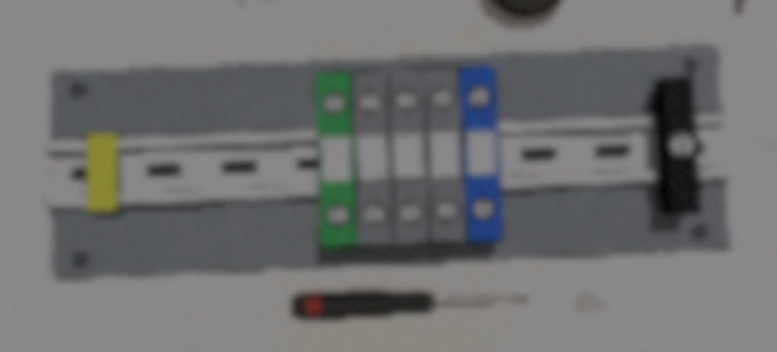

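The view agrees with the numbers. The row's front face is about 84 mm from the stop and the rail's heading is (0.031, -1). I'll turn the tool so the fingers close across the rail, shut them, and go above the rear side of the green block.

Call:
play_rows(translation=[[0,0,0],[0,0,0],[0,0,0],[0,0,0],[0,0,0],[0,0,0],[0,0,0],[-0.036,0.016,0],[-0.036,0.016,0],[-0.036,0.016,0],[-0.036,0.016,0],[-0.036,0.016,0],[-0.036,0.016,0],[-0.036,0.016,0],[-0.036,0.016,0],[-0.036,0.016,0],[-0.036,0.016,0],[-0.036,0.016,0],[-0.036,0.016,0],[0,0,0]], delta_rot=[[0,0,9.34],[0,0,9.34],[0,0,9.34],[0,0,9.34],[0,0,9.34],[0,0,9.34],[0,0,9.34],[0,0,0],[0,0,0],[0,0,0],[0,0,0],[0,0,0],[0,0,0],[0,0,0],[0,0,0],[0,0,0],[0,0,0],[0,0,0],[0,0,0],[0,0,0]], grip=[-1,-1,-1,-1,-1,-1,-1,-1,-1,-1,-1,-1,-1,-1,-1,-1,-1,-1,-1,-1], squeeze=5)

```text
clock: 3.5
tool_pos: [0.4492, 0.147, 0.3029]
eef_rot: [0.698, 0.716, -0.0, 0.001]
contact_force: [-0.6, 0.3, -0.0]
opening: 0.006
finger_force: 0.0
```

Call:
play_rows(translation=[[0,0,0.025],[0,0,0.025],[0,0,0.025],[0,0,0.025],[0,0,0.025],[0,0,0.025],[0,0,0.02],[0,0,0.02],[0,0,0.01],[0,0,0.01],[0,0,0]], delta_rot=[[0,0,0],[0,0,0],[0,0,0],[0,0,0],[0,0,0],[0,0,0],[0,0,0],[0,0,0],[0,0,0],[0,0,0],[0,0,0]], grip=[-1,-1,-1,-1,-1,-1,-1,-1,-1,-1,-1])

```text
clock: 4.88
tool_pos: [0.4478, 0.1504, 0.0924]
eef_rot: [0.696, 0.718, -0.0, -0.0]
contact_force: [-0.6, 0.6, -1.1]
opening: 0.004
finger_force: 0.0
```

Call:
play_rows(translation=[[-0.006,0,0],[-0.006,0,0],[-0.006,0,0],[-0.004,0,0],[-0.003,0,0],[-0.002,0,0],[-0.002,0,0],[-0.002,0,0],[-0.002,0,0],[-0.002,0,0],[-0.002,0,0],[-0.002,0,0],[-0.002,0,0],[-0.002,0,0]], delta_rot=[[0,0,0],[0,0,0],[0,0,0],[0,0,0],[0,0,0],[0,0,0],[0,0,0],[0,0,0],[0,0,0],[0,0,0],[0,0,0],[0,0,0],[0,0,0],[0,0,0]], grip=[-1,-1,-1,-1,-1,-1,-1,-1,-1,-1,-1,-1,-1,-1])

```text
clock: 6.62
tool_pos: [0.4493, 0.1071, 0.0927]
eef_rot: [0.696, 0.718, 0.0, 0.0]
contact_force: [-0.3, 2.0, 0.1]
opening: 0.009
finger_force: 1.3
```

```bash
python3 - <<'E'
from h import *
from plant import r
s=r.get_state();print(s["tool_pos"],s["contact_force"])
c=r.get_calibration("top");img=r.snapshot("top");measure(img,c)
a=img[190:285,120:330];b=r.snapshot("scene")[165:300,150:350]
cv2.imwrite("pics/d.png",np.vstack([cv2.resize(a,(620,280)),cv2.resize(b,(620,310))]))
E
```

```text
[0.44933452 0.10705659 0.0927076 ] [-0.33551325  2.04992307  0.14612424]
green none
blue 228 [255.1 231.4] [47.1  9.1] 88.0 ctr [0.4508 0.0162 0.064 ] ends [np.float64(0.0257), np.float64(0.0053)]
yellow none
black 5276 [216. 232.] [ 74. 182.] 90.0 ctr [0.4506 0.0891 0.055 ] ends [np.float64(0.2583), np.float64(-0.0836)]
```

View pics/d.png

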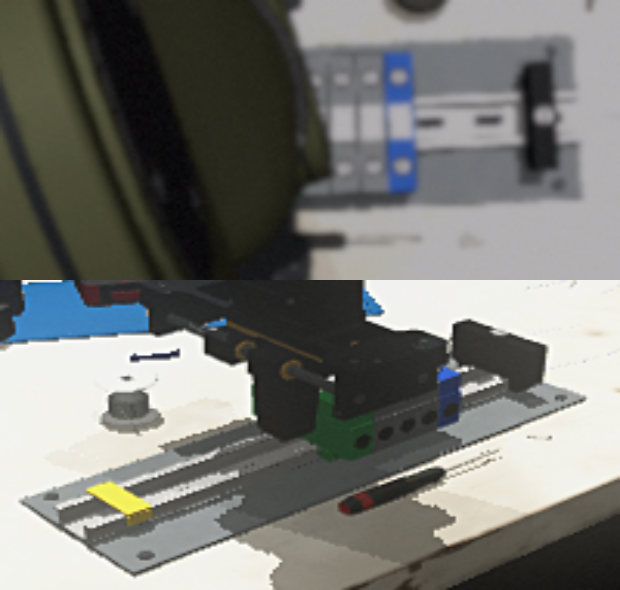

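The picture shows the closed fingers on the green block and the row sliding together, with the blue block now at y = 0.016. About 72-76 mm remains, so I'll push 60 mm with a gentle slowdown.

Call:
play_rows(translation=[[-0.002,0,0],[-0.003,0,0],[-0.003,0,0],[-0.0035,0,0],[-0.0035,0,0],[-0.0035,0,0],[-0.0035,0,0],[-0.0035,0,0],[-0.0035,0,0],[-0.0035,0,0],[-0.0035,0,0],[-0.0035,0,0],[-0.0035,0,0],[-0.0035,0,0],[-0.003,0,0],[-0.003,0,0],[-0.0025,0,0],[-0.002,0,0],[-0.002,0,0],[-0.001,0,0]], delta_rot=[[0,0,0],[0,0,0],[0,0,0],[0,0,0],[0,0,0],[0,0,0],[0,0,0],[0,0,0],[0,0,0],[0,0,0],[0,0,0],[0,0,0],[0,0,0],[0,0,0],[0,0,0],[0,0,0],[0,0,0],[0,0,0],[0,0,0],[0,0,0]], grip=[-1,-1,-1,-1,-1,-1,-1,-1,-1,-1,-1,-1,-1,-1,-1,-1,-1,-1,-1,-1])

```text
clock: 9.22
tool_pos: [0.4513, 0.0471, 0.0928]
eef_rot: [0.696, 0.718, -0.0, -0.0]
contact_force: [-1.1, 2.0, -1.2]
opening: 0.006
finger_force: 1.0
```

```bash
python3 - <<'E'
from h import *
from plant import r
s=r.get_state();print(s["tool_pos"],s["contact_force"])
c=r.get_calibration("top");img=r.snapshot("top");measure(img,c)
a=img[190:285,120:330];b=r.snapshot("scene")[165:300,150:350]
cv2.imwrite("pics/e.png",np.vstack([cv2.resize(a,(620,280)),cv2.resize(b,(620,310))]))
E
```

```text
[0.45126572 0.04708068 0.09282829] [-1.09501831  2.00560428 -1.20308691]
green none
blue none
yellow none
black 793 [218.5 232. ] [ 74. 187.] 90.0 ctr [0.4506 0.0844 0.055 ] ends [np.float64(0.2583), np.float64(-0.093)]
```

View pics/e.png

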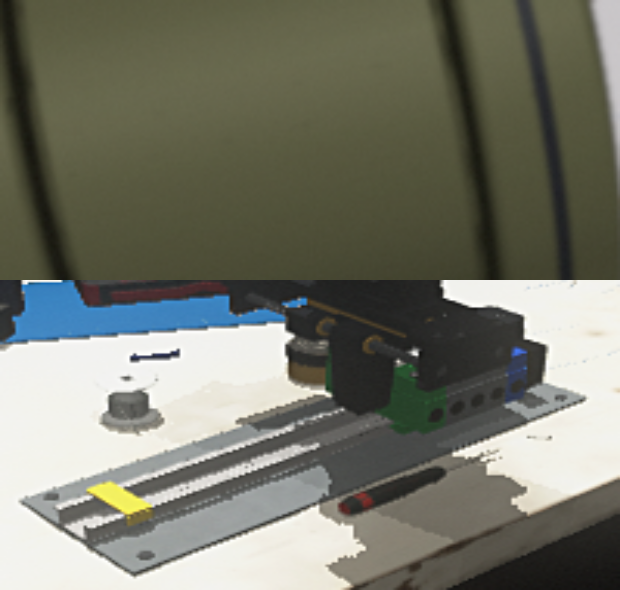

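The train is intact and the blue block is just short of the stop, about 12-16 mm away. From here I'll creep.

Call:
play_rows(translation=[[-0.001,0,0],[-0.001,0,0],[-0.001,0,0],[-0.001,0,0],[-0.001,0,0],[-0.001,0,0],[-0.001,0,0],[-0.001,0,0],[-0.001,0,0],[-0.001,0,0]], delta_rot=[[0,0,0],[0,0,0],[0,0,0],[0,0,0],[0,0,0],[0,0,0],[0,0,0],[0,0,0],[0,0,0],[0,0,0]], grip=[-1,-1,-1,-1,-1,-1,-1,-1,-1,-1])

```text
clock: 10.58
tool_pos: [0.4516, 0.0372, 0.0928]
eef_rot: [0.696, 0.718, -0.0, -0.0]
contact_force: [-0.9, 2.4, -0.4]
opening: 0.001
finger_force: 1.3
```

Call:
play_rows(translation=[[-0.0007,0,0],[-0.0007,0,0],[-0.0006,0,0]], delta_rot=[[0,0,0],[0,0,0],[0,0,0]], grip=[-1,-1,-1])

```text
clock: 10.95
tool_pos: [0.4517, 0.0352, 0.0928]
eef_rot: [0.696, 0.718, -0.0, -0.0]
contact_force: [-0.1, 3.1, 0.4]
opening: 0.005
finger_force: 1.4
```

Call:
play_rows(translation=[[-0.0005,0,0],[-0.0005,0,0]], delta_rot=[[0,0,0],[0,0,0]], grip=[-1,-1])

```text
clock: 11.2
tool_pos: [0.4517, 0.0342, 0.0929]
eef_rot: [0.696, 0.718, -0.0, -0.0]
contact_force: [0.6, 2.7, 0.6]
opening: 0.003
finger_force: 1.4
```

Call:
play_rows(translation=[[-0.0005,0,0],[-0.0005,0,0]], delta_rot=[[0,0,0],[0,0,0]], grip=[-1,-1])

```text
clock: 11.45
tool_pos: [0.4517, 0.0332, 0.0928]
eef_rot: [0.696, 0.718, -0.0, -0.0]
contact_force: [-0.2, 2.3, 1.0]
opening: 0.001
finger_force: 1.4
```

Call:
play_rows(translation=[[-0.0005,0,0],[-0.0005,0,0]], delta_rot=[[0,0,0],[0,0,0]], grip=[-1,-1])

```text
clock: 11.7
tool_pos: [0.4518, 0.0322, 0.0928]
eef_rot: [0.696, 0.718, -0.0, -0.0]
contact_force: [-0.9, 5.0, 1.4]
opening: 0.009
finger_force: 2.1
```

Call:
play_rows(translation=[[-0.0005,0,0],[-0.0005,0,0]], delta_rot=[[0,0,0],[0,0,0]], grip=[-1,-1])

```text
clock: 11.95
tool_pos: [0.4517, 0.0321, 0.0929]
eef_rot: [0.696, 0.718, 0.001, -0.001]
contact_force: [-0.8, 6.0, 1.5]
opening: 0.003
finger_force: 3.1
```

The tool has stopped advancing and the force is rising, so the row is at the stop. One light press more, then I'll back off along the rail and lift.

Call:
play_rows(translation=[[-0.0005,0,0],[-0.0005,0,0],[0,0,0]], delta_rot=[[0,0,0],[0,0,0],[0,0,0]], grip=[-1,-1,-1])

```text
clock: 12.32
tool_pos: [0.4516, 0.032, 0.0929]
eef_rot: [0.695, 0.719, 0.001, -0.001]
contact_force: [-1.7, 7.3, 1.7]
opening: 0.003
finger_force: 3.8
```

Call:
play_rows(translation=[[0.001,0,0],[0.001,0,0],[0.002,0,0],[0.004,0,0],[0.008,0,0],[0.015,0,0],[0.015,0,0],[0,0,-0.02],[0,0,-0.03],[0,0,-0.03],[0,0,-0.03],[0,0,-0.03],[0.03,0,-0.03],[0.03,0,0],[0.03,0,0],[0.03,0,0],[0.03,0,0],[0.03,0,0],[0.02,0,0],[0,0,0]], delta_rot=[[0,0,0],[0,0,0],[0,0,0],[0,0,0],[0,0,0],[0,0,0],[0,0,0],[0,0,0],[0,0,0],[0,0,0],[0,0,0],[0,0,0],[0,0,0],[0,0,0],[0,0,0],[0,0,0],[0,0,0],[0,0,0],[0,0,0],[0,0,0]], grip=[-1,-1,-1,-1,-1,-1,-1,-1,-1,-1,-1,-1,-1,-1,-1,-1,-1,-1,-1,-1])

```text
clock: 14.82
tool_pos: [0.4436, 0.2779, 0.2628]
eef_rot: [0.695, 0.719, 0.0, -0.0]
contact_force: [-0.0, -0.4, 0.1]
opening: 0.007
finger_force: 0.0
```

```bash
python3 - <<'E'
from h import *
from plant import r
s=r.get_state();print(s["clock"],s["tool_pos"],s["contact_force"])
c=r.get_calibration("top");img=r.snapshot("top");measure(img,c)
a=img[190:285,120:330];b=r.snapshot("scene")[165:300,150:350]
cv2.imwrite("pics/f.png",np.vstack([cv2.resize(a,(620,280),interpolation=2),cv2.resize(b,(620,310))]))
E
```

```text
14.825 [0.44355583 0.27785345 0.2628289 ] [-0.00842981 -0.4373076   0.10713749]
green 271 [256.4 231.5] [47.2 10.1] 88.0 ctr [0.4507 0.0139 0.064 ] ends [np.float64(0.0239), np.float64(0.0016)]
blue 270 [296.  229.9] [46.3 10.4] 86.8 ctr [ 0.4532 -0.0599  0.064 ] ends [np.float64(-0.0487), np.float64(-0.0729)]
yellow 146 [146.7 236.1] [20.3  7.5] 86.8 ctr [0.4448 0.2244 0.022 ] ends [np.float64(0.2316), np.float64(0.2142)]
black 158 [304.4 229. ] [35.9  6.2] 87.0 ctr [ 0.4551 -0.0768  0.055 ] ends [np.float64(-0.0705), np.float64(-0.0856)]
```

View pics/f.png

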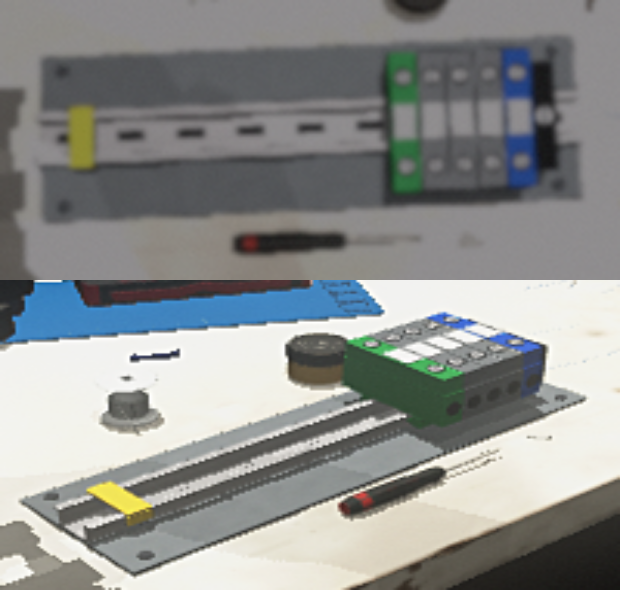

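The blue block sits against the stop with no visible gaps, the bystanders are unmoved and the hand is clear. Handing in.

```bash
python3 -c "
from plant import r
print(r.finish_job())"
```

```text
the job is handed in; nothing more can be done
None
```

The five-block row was pushed as one train by the green rear block until the blue block met the end stop (about 7 N at the tool); the last pictures show no gaps, the bystanders in place and the hand clear, and the job is handed in with no verdict returned.

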